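# Run the pantry coffee mill round once and park its crank

## Robot

A 7-joint arm with a two-finger parallel gripper is mounted at the origin on the work surface. World frame = base frame: x ahead of the robot, y to its left, z up, the work surface at z = 0. Lengths are in m, angles in degrees, forces in N, time in s.
With the tool pointing down it reaches from about 0.425 to 0.875 m from the base axis. Payload 4.7 kg.
Tool frame: the origin (TCP) lies between the finger pads; the fingertips stand 14 mm ahead of it and the grasp point (between the pads) lies 5 mm behind it (env.tip_reach is the distance from the TCP to the fingertips, in m); z points along the fingers, y is the direction in which the jaws open and shut (so a half turn about z gives the same grasp; the last joint's range is limited). The gripper opens to 87 mm and grips with 3 to 60 N. Pads are 19 mm wide; open, the fingers measure 117 mm over their backs; the gripper's body (75 mm by 190 mm) begins 51 mm behind the grasp point.
Start: joints at [0.808, 18.392, -4.016, 83.108, 1.295, 78.541, -3.26], TCP at [0.65, -0, 0.237] pointing down, gripper open.
Joint ranges: [-163.93, 163.93], [-17.29, 119.83], [-79.2, 71.16], [3.27, 140.29], [-89.18, 269.18], [5.43, 117.66], [-154.24, 154.24]. Speed limits (degrees/s): [147.25, 147.25, 180, 180, 180, 180, 180].

## Interface

Orientations are given as [roll, pitch, yaw] about the fixed x, y, z axes, in that order (R = Rz(yaw) Ry(pitch) Rx(roll)).
In Python, from cell import env gives the robot as it stands. The module is installed in compiled form; this text tells all that it offers.
- The arm moves only by the shell command python3 -m pendant 'ROWS' [FORCE]. ROWS is JSON, a list of rows, each an object of numbers: "rx", "ry", "rz": the turn, a rotation vector about the tool's x, y, z in degrees; "tx", "ty", "tz": the shift along the tool's x, y, z in mm; "jaw": the finger opening in mm, from 0 to 87. In form: [{"rx": .., "ry": .., "rz": .., "tx": .., "ty": .., "tz": .., "jaw": ..}, ...]. A call has 1 to 20 rows; each row shifts and turns the commanded pose from where the row before left it, along the tool's axes as they then stand; what a row does not reach is not made up. A row lasts 1/12 s, in which the tool goes at most 41.7 mm and 7.16 degrees, less where a joint would pass 70% of its speed; a pose out of reach is approached as far as the arm can. A call with a gripper value outside its range is refused whole. The fingers move at their own pace and stop on an object; FORCE is the grip in N (left out, the last holds). Time passes only in rows, so rows that do not move let the fingers close. It gives the time, the measured TCP pose, the force and the opening at its end, in the units of the state.
- env.get_obs(): the state, without advancing time (a new reading comes with each control period).
- env.read_camera(name): name is "scene" or "side" or "wrist"; returns a dict with "img" (384x512x3 uint8, red, green, blue), "range_z" (384x512 float32, m along the optical axis (not along the pixel's ray), 0 where there is no reading), "vertical_fov" (degrees; the focal length in pixels is half the picture's height over the tangent of half this angle, whatever the lens; pixels are square), "cx", "cy" (the principal point, pixels), "world_to_cam" (4x4, takes a point from world to camera coordinates). Camera axes: x right, y up, looking along -z (the intrinsics and any distortion apply to the point x, -y, -z); pixel columns grow to the right and rows downward; lengths in m; the calibration is good to about 2 mm. A picture is of the moment at which its call begins.
- env.sign_off(): hands the job in, once; it reports no verdict.
The state is a dict: "time_s": time; "qpos": joint angles; "joint_velocities": joint speeds; "effort": joint torques, N m; "tool_pos": TCP position; "tool_rot": TCP orientation; "force": force on the tool from outside, world axes, zero at the start; "wrist_torque": the same for the moment, N m; "grip_width": finger opening in m.
Only numpy, scipy, OpenCV 4.12 (cv2) and the standard library are available. Lean on these libraries where they do the work, as an engineer would, in place of code of your own. Each camera call takes 0.05 s, during which the arm holds its last target.

## Task

Free the burrs of the empty coffee mill (the metal one with the blue lid and wooden grip) before it is filled for the moka pot: take its crank by the wooden grip and turn it steadily clockwise, seen from above, past the red dot on the lid, then on through one more full circle until the crank stands over the red dot for the second time. Leave it parked there and let go; do not turn the white nut mill's crank.

Things in the scene. Friction and masses are not known exactly. Their poses are not given: they have to be found in the camera images.
- coffee_grip: Centre (half-way up, 197 mm above the shelf) of the coffee mill's wooden grip: an upright cylinder 26 mm across, 50 mm tall, spinning freely on its pin at the end of the dark steel crank arm, so the hand need not turn with the crank. It runs in a level circle of 65 mm radius about coffee_hub. The arm's top is 27 mm, the hub nut's top 21 mm below this point.
- coffee_hub (a point): On the upright axis of the coffee mill's crank, level with the grip's centre (free air above the lid). The mill is fixed, aluminium, 110 mm across the foot; its blue lid is 112 mm across, top 47 mm below this point. This frame does not turn with the crank: z up, x level towards the red dot (20 mm wide, on the lid 44 mm from the axis, with a red tab on the lid's edge).
- coffee_crank (a joint): Angle of the coffee mill's crank in rad, counted over whole turns, growing clockwise seen from above. 0: arm over the red dot; it starts between -1.8 and -0.8 (short of the dot); 6.283: over the dot for the second time. Friction of 0.12 N m plus 0.04 N m per rad/s (2 to 3 N at the grip) keeps it where it is left.
- nut_grip: Centre of the yellow grip of the bystanding nut mill: all white, without a red dot, otherwise the same shape and size as the coffee mill, its crank at any angle. To be left alone.

How it is judged (in metres and radians):
On the way, in this order (a step that is already met when the one before it is completed fails the run):
1. the fingers, on the wooden grip, take the crank past the dot to about a quarter turn beyond it (value of joint coffee_crank between 1 and 2.6 rad and contact force between the fingers and coffee_grip above 0.3 N), for 0.05 s.
2. the fingers, still on the grip, take it through the far side of the circle (value of joint coffee_crank between 2.8 and 4.8 rad and contact force between the fingers and coffee_grip above 0.3 N), for 0.05 s.
At the end, for the whole second after the job is handed in: The coffee mill's crank has gone clockwise past the red dot and one full circle more, and rests over the dot within 0.3 rad (17 degrees; joint 5.98 to 6.58), at rest and let go (value of joint coffee_crank between 5.98319 and 6.58319 rad and velocity of joint coffee_crank between -0.1 and 0.1 rad/s); the robot touches nothing.
It fails at once if the nut mill's crank is turned (its grip moved by more than 30 mm) (distance of nut_grip from where it was at the start of the episode above 0.03 m).
It fails at once if the coffee crank is whirled (faster than 5 rad/s either way) (velocity of joint coffee_crank above 5 rad/s or velocity of joint coffee_crank below -5 rad/s).
It also fails if it takes over 54 s, if anything falls off the work surface, if the arm or the gripper's body presses on something with over 40 N, if the wrist force passes 120 N, or if a joint passes its speed limit or range.

## Working session

There is one attempt and no reset: what is moved stays moved. The work goes in short steps, Python scripts to look and compute and a shell command to move; the robot and the scene stay as the last step left them, time stands still between calls to the robot, and variables do not carry over. Pictures are saved under pics/ and viewed, and the job is handed in when it is done.

```bash
mkdir -p pics; cat > h.py <<'E'
import numpy as np, cv2
from cell import env
def snap(name,fn):
    d=env.read_camera(name); cv2.imwrite(fn,d['img'][:,:,::-1]); np.savez(fn+'.npz',**d); return d
def world(d,u,v,z=None):
    f=192/np.tan(np.radians(float(d['vertical_fov']))/2)
    r=d['range_z'][int(v),int(u)] if z is None else z
    p=np.array([(u-d['cx'])/f*r,-(v-d['cy'])/f*r,-r,1])
    return (np.linalg.inv(d['world_to_cam'])@p)[:3]
E
python3 - <<'E'
from h import *
for n in ['scene','side','wrist']:
    d=snap(n,f'pics/{n}0.png'); print({k:(v if np.size(v)<20 else np.shape(v)) for k,v in d.items()})
print(env.get_obs())
a=[cv2.imread(f'pics/{n}0.png') for n in ['scene','side']]
E
```

```text
{'img': (384, 512, 3), 'range_z': (384, 512), 'vertical_fov': 46.16403014984663, 'cx': 245.00504215064123, 'cy': 184.57014716133716, 'world_to_cam': array([[-0.15714295,  0.987536  , -0.00887386,  0.08705637],
       [-0.7008902 , -0.10519081,  0.70546993,  0.25296672],
       [ 0.6957435 ,  0.11707923,  0.7086843 , -1.46720261],
       [ 0.        ,  0.        ,  0.        ,  1.        ]])}
{'img': (384, 512, 3), 'range_z': (384, 512), 'vertical_fov': 52.28741793712401, 'cx': 254.28642416527532, 'cy': 193.5873565709695, 'world_to_cam': array([[ 0.8290593 , -0.55895539, -0.01515081, -0.46776138],
       [ 0.33076799,  0.46839828,  0.81926527, -0.37768951],
       [-0.45083613, -0.6842309 ,  0.5732145 , -0.54949563],
       [ 0.        ,  0.        ,  0.        ,  1.        ]])}
{'img': (384, 512, 3), 'range_z': (384, 512), 'vertical_fov': 70.07900214812813, 'cx': 254.8486198103855, 'cy': 188.5260048897596, 'world_to_cam': array([[ 9.99999145e-01, -8.17223303e-04, -1.02120267e-03,
        -6.48572690e-01],
       [ 5.22256518e-04,  9.65315305e-01, -2.61086363e-01,
         3.06470925e
[... 181 characters left out ...]
ime_s': 0.15, 'qpos': array([ 0.80858124, 18.42864597, -4.01403233, 83.15825591,  1.29463274,
       78.54228758, -3.25922618]), 'joint_velocities': array([-0.09973773, -0.04561371,  0.06274799, -0.20043594, -0.07367037,
       -0.02921504,  0.01786141]), 'effort': array([ 2.16972071e-04, -4.91794288e+01, -4.04079035e-01, -3.12878716e+01,
       -6.39387709e-02,  4.04033612e-02,  9.90178205e-05]), 'tool_pos': array([ 6.49598532e-01, -6.86573628e-05,  2.35725180e-01]), 'tool_rot': array([-1.79916001e+02,  5.23809868e-03,  9.00000809e+01]), 'force': array([ 0.00915128, -0.04450002, -0.9785829 ]), 'wrist_torque': array([-0.0466488 , -0.00875841,  0.01594384]), 'grip_width': 0.08706887119990585}
```

View pics/scene0.png

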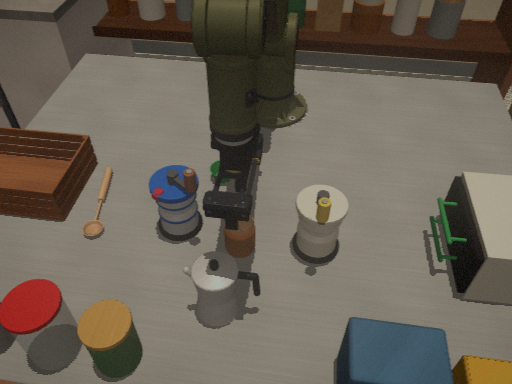

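View pics/side0.png

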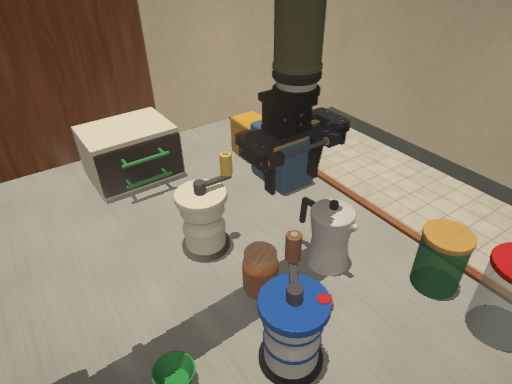

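View pics/wrist0.png

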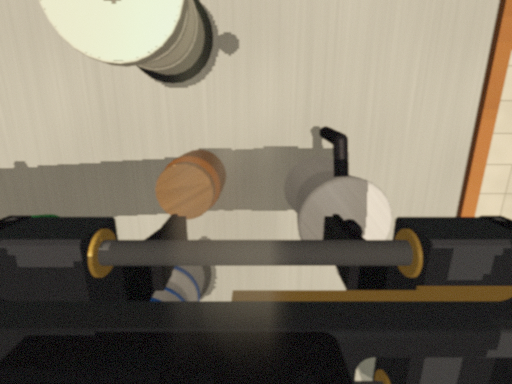

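The coffee mill (blue lid) is at about (175,185) in the scene view and (294,305) in the side view. Its grip is at (190,180) and (293,245). Next I'll enlarge both views and measure.

```bash
python3 - <<'E'
from h import *
a=cv2.imread('pics/scene0.png')[150:250,130:230]; b=cv2.imread('pics/side0.png')[220:345,240:345]
a=cv2.resize(a,(400,400),interpolation=2); b=cv2.resize(b,(420,500),interpolation=2)
c=np.zeros((500,800,3),np.uint8); c[:400,:400]=a; c[:500,400:]=b[:,:400]; cv2.imwrite('pics/crop0.png',c)
for n in ['scene','side']:
    d=dict(np.load(f'pics/{n}0.png.npz')); img=d['img']; h=cv2.cvtColor(img,cv2.COLOR_RGB2HSV)
    H,W=img.shape[:2]; P=np.zeros((H,W,3))
    f=192/np.tan(np.radians(float(d['vertical_fov']))/2)
    v,u=np.mgrid[:H,:W]; r=d['range_z']; 
    C=np.stack([(u-d['cx'])/f*r,-(v-d['cy'])/f*r,-r,np.ones_like(r)],-1)
    P=(C@np.linalg.inv(d['world_to_cam']).T)[...,:3]; np.save(f'pics/P{n}.npy',P)
    box=(slice(150,250),slice(130,230)) if n=='scene' else (slice(220,384),slice(230,360))
    Q=P[box].reshape(-1,3); hh=h[box].reshape(-1,3); ok=r[box].ravel()>0
    lid=ok&(abs(Q[:,2]-.15)<.004)&(hh[:,0]>95)&(hh[:,0]<130)&(hh[:,1]>120)
    from scipy.optimize import least_squares
    q=Q[lid]; print(n,'lid n',lid.sum(),q.min(0),q.max(0),(q.min(0)+q.max(0))/2)
    top=ok&(Q[:,2]>.165)&(Q[:,2]<.23); print(' grip/above',top.sum())
    g=ok&(Q[:,2]>.180)&(Q[:,2]<.23); print(Q[g].mean(0),Q[g].min(0),Q[g].max(0))
    red=ok&((hh[:,0]<5)|(hh[:,0]>174))&(hh[:,1]>170)&(hh[:,2]>90); print(' red',red.sum(),np.median(Q[red],0))
E
```

```text
scene lid n 716 [ 0.47146281 -0.2213794   0.14626185] [ 0.58045681 -0.11235105  0.15322132] [ 0.52595981 -0.16686523  0.14974159]
 grip/above 471
[ 0.57483604 -0.10711504  0.20862364] [ 0.5513277  -0.12671383  0.1804232 ] [ 0.70133974 -0.00395082  0.22985261]
 red 35 [ 0.56284549 -0.1913555   0.15101164]
side lid n 2933 [ 0.46972556 -0.22433153  0.14600557] [ 0.57916798 -0.11351727  0.15350641] [ 0.52444677 -0.1689244   0.14975599]
 grip/above 964
[ 0.55870902 -0.1204187   0.20777599] [ 0.55011469 -0.12871678  0.18006137] [ 0.57628135 -0.10298697  0.22615848]
 red 32 [ 0.56274032 -0.193394    0.15277518]
```

View pics/crop0.png

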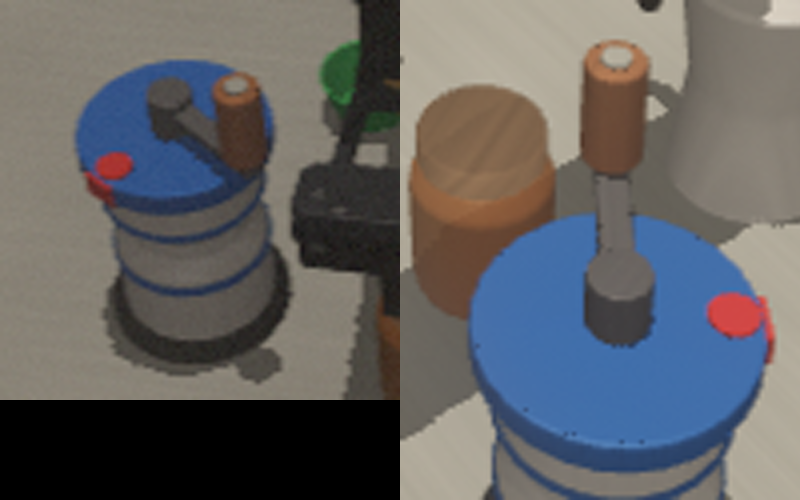

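Both views agree. The hub is at about (0.525, -0.168), the dot lies at about -33° in the world frame, and the grip is at about (0.5635, -0.116), angle ~54° and radius ~65 mm. So the joint starts at about -1.5 rad. I'll refine the grip with a circle fit, then raise the arm and go above it.

```bash
python3 - <<'E'
from h import *
for n,box in [('scene',(slice(150,250),slice(130,230))),('side',(slice(220,384),slice(230,360)))]:
    Q=np.load(f'pics/P{n}.npy')[box].reshape(-1,3)
    near=(abs(Q[:,0]-.5635)<.025)&(abs(Q[:,1]+.116)<.025)
    t=Q[near&(abs(Q[:,2]-.222)<.003)]; print(n,len(t),t.mean(0),(t.min(0)+t.max(0))/2, np.ptp(t,axis=0))
    nut=(np.hypot(Q[:,0]-.525,Q[:,1]+.168)<.025)&(abs(Q[:,2]-.176)<.003); print(' nut',nut.sum(),Q[nut].mean(0))
E
python3 -m pendant '[{"tz":-20},{"tz":-20},{"ty":-17.2,"tx":-23.2},{"ty":-17.2,"tx":-23.2},{"ty":-17.2,"tx":-23.2},{"ty":-17.2,"tx":-23.2},{"ty":-17.2,"tx":-23.2},{"tz":0},{"tz":0},{"tz":0}]' 20
```

```text
scene 85 [ 0.56454642 -0.1132545   0.22183234] [ 0.56467068 -0.11358473  0.22216928] [0.02668596 0.02625821 0.00550429]
 nut 74 [ 0.52626566 -0.16629679  0.17592758]
side 151 [ 0.56170125 -0.11753914  0.22268023] [ 0.56353394 -0.11550417  0.22217069] [0.02549483 0.02503439 0.00549933]
 nut 210 [ 0.5243258  -0.16903943  0.17676808]invalid input at $[0]: expected keys rx, ry, rz, tx, ty, tz, jaw
```

```bash
python3 -m pendant '[{"rx":0,"ry":0,"rz":0,"tx":0,"ty":0,"tz":-20,"jaw":87},{"rx":0,"ry":0,"rz":0,"tx":0,"ty":0,"tz":-20,"jaw":87},{"rx":0,"ry":0,"rz":0,"tx":-23,"ty":-17.2,"tz":0,"jaw":87},{"rx":0,"ry":0,"rz":0,"tx":-23,"ty":-17.2,"tz":0,"jaw":87},{"rx":0,"ry":0,"rz":0,"tx":-23,"ty":-17.2,"tz":0,"jaw":87},{"rx":0,"ry":0,"rz":0,"tx":-23,"ty":-17.2,"tz":0,"jaw":87},{"rx":0,"ry":0,"rz":0,"tx":-23,"ty":-17.2,"tz":0,"jaw":87},{"rx":0,"ry":0,"rz":0,"tx":0,"ty":0,"tz":0,"jaw":87},{"rx":0,"ry":0,"rz":0,"tx":0,"ty":0,"tz":0,"jaw":87},{"rx":0,"ry":0,"rz":0,"tx":0,"ty":0,"tz":0,"jaw":87}]' 20
python3 - <<'E'
from h import *
snap('wrist','pics/w1.png'); snap('side','pics/s1.png'); print(env.get_obs())
E
```

```text
time_s: 0.98
tool_pos: [0.5642, -0.1144, 0.2765]
tool_rot: [180.0, -0.0, 90.0]
force: [0.5, 0.1, -0.2]
grip_width: 0.0869
{'time_s': 1.0833, 'qpos': array([ 8.99935241e+00,  8.45192138e+00, -2.84472634e-01,  9.06544798e+01,
        6.58357283e-03,  8.09078469e+01,  8.84624633e+00]), 'joint_velocities': array([-0.29275032,  0.20183978, -0.05410318, -0.11791933,  0.1968989 ,
       -0.00528994,  0.10289371]), 'effort': array([ 5.41388690e-01, -4.01251245e+01,  5.34549896e-01, -3.14748824e+01,
       -9.73057322e-03,  6.22724905e-02, -2.22237693e-03]), 'tool_pos': array([ 0.56453732, -0.11348831,  0.27631552]), 'tool_rot': array([-1.79991454e+02, -3.70660470e-02,  9.01293207e+01]), 'force': array([ 0.4607201 ,  0.89964107, -0.06500346]), 'wrist_torque': array([ 0.01924146,  0.00599076, -0.02434291]), 'grip_width': 0.08692212482540507}
```

View pics/w1.png

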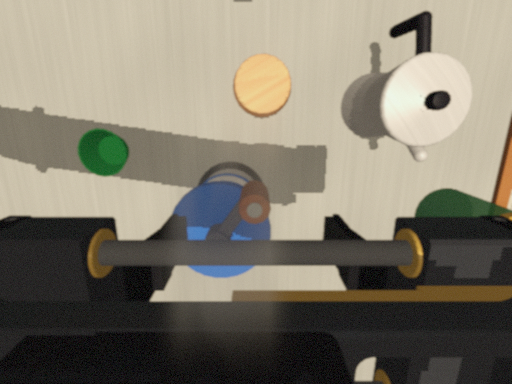

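View pics/s1.png

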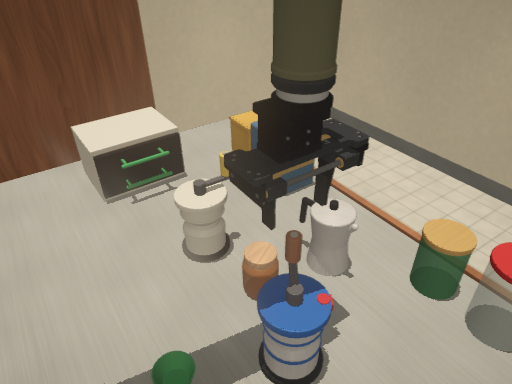

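The grip is at (255,208) in the wrist view, midway between the fingers, and the side view shows the fingers straddling it from above. I'll descend 78 mm to TCP z ≈ 0.198 and close at 20 N.

```bash
python3 -m pendant '[{"rx":0,"ry":0,"rz":0,"tx":0,"ty":0,"tz":13,"jaw":87},{"rx":0,"ry":0,"rz":0,"tx":0,"ty":0,"tz":13,"jaw":87},{"rx":0,"ry":0,"rz":0,"tx":0,"ty":0,"tz":13,"jaw":87},{"rx":0,"ry":0,"rz":0,"tx":0,"ty":0,"tz":13,"jaw":87},{"rx":0,"ry":0,"rz":0,"tx":0,"ty":0,"tz":13,"jaw":87},{"rx":0,"ry":0,"rz":0,"tx":0,"ty":0,"tz":13,"jaw":87},{"rx":0,"ry":0,"rz":0,"tx":0,"ty":0,"tz":0,"jaw":87},{"rx":0,"ry":0,"rz":0,"tx":0,"ty":0,"tz":0,"jaw":87}]' 20
python3 -m pendant '[{"rx":0,"ry":0,"rz":0,"tx":0,"ty":0,"tz":0,"jaw":10},{"rx":0,"ry":0,"rz":0,"tx":0,"ty":0,"tz":0,"jaw":10},{"rx":0,"ry":0,"rz":0,"tx":0,"ty":0,"tz":0,"jaw":10},{"rx":0,"ry":0,"rz":0,"tx":0,"ty":0,"tz":0,"jaw":10},{"rx":0,"ry":0,"rz":0,"tx":0,"ty":0,"tz":0,"jaw":10},{"rx":0,"ry":0,"rz":0,"tx":0,"ty":0,"tz":0,"jaw":10},{"rx":0,"ry":0,"rz":0,"tx":0,"ty":0,"tz":0,"jaw":10},{"rx":0,"ry":0,"rz":0,"tx":0,"ty":0,"tz":0,"jaw":10},{"rx":0,"ry":0,"rz":0,"tx":0,"ty":0,"tz":0,"jaw":10},{"rx":0,"ry":0,"rz":0,"tx":0,"ty":0,"tz":0,"jaw":10}]' 20
cat > rows.py <<'E'
import sys,numpy as np
from h import env
# usage: rows.py stepdeg n : from measured position, steps about hub
H=np.array([.5252,-.1677]); st=float(sys.argv[1]); n=int(sys.argv[2])
o=env.get_obs(); p=o['tool_pos'][:2]; d=p-H; a=np.degrees(np.arctan2(d[1],d[0]))
print('t',o['time_s'],'pos',o['tool_pos'].round(4),'R',np.hypot(*d).round(4),'ang',a.round(1),'joint~',(-33-a)%360,'F',o['force'].round(1),'w',o['grip_width'].round(4),'rot',o['tool_rot'].round(1))
q=p
for i in range(1,n+1):
    b=np.radians(a-st*i); t=H+.065*np.array([np.cos(b),np.sin(b)]); m=(t-q)*1000; q=t
    print(i,'tx %.1f ty %.1f'%(m[1],m[0]))
E
python3 rows.py 9 20; python3 -c "
from h import *
snap('side','pics/s2.png')"
```

```text
time_s: 1.75
tool_pos: [0.564, -0.1139, 0.1978]
tool_rot: [-179.9, -0.0, 90.1]
force: [0.7, -0.6, 0.4]
grip_width: 0.0868
time_s: 2.58
tool_pos: [0.564, -0.1151, 0.1986]
tool_rot: [180.0, 0.0, 90.0]
force: [-0.6, 0.6, -0.6]
grip_width: 0.0285Traceback (most recent call last):
  File "rows.py", line 6, in <module>
    print('t',o['time_s'],'pos',o['tool_pos'].round(4),'R',np.hypot(*d).round(4),'ang',a.round(1),'joint~',(-33-a)%360,'F',o['force'].round(1),'w',o['grip_width'].round(4),'rot',o['tool_rot'].round(1))
                                                                                                                                                   ^^^^^^^^^^^^^^^^^^^^^
AttributeError: 'float' object has no attribute 'round'
```

View pics/s2.png

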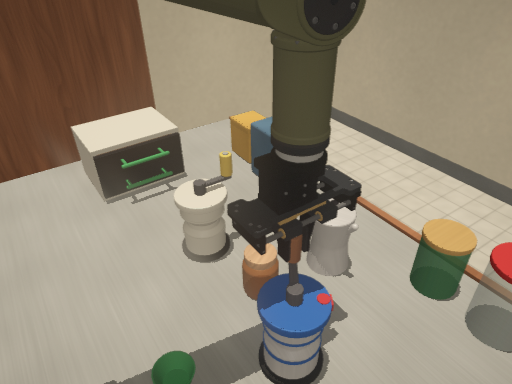

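The fingers are around the grip at (294,245) and still closing the last couple of millimetres. I'll wait a little.

```bash
sed -i "s/o\['grip_width'\].round(4)/round(o['grip_width'],4)/" rows.py
python3 -m pendant '[{"rx":0,"ry":0,"rz":0,"tx":0,"ty":0,"tz":0,"jaw":10},{"rx":0,"ry":0,"rz":0,"tx":0,"ty":0,"tz":0,"jaw":10},{"rx":0,"ry":0,"rz":0,"tx":0,"ty":0,"tz":0,"jaw":10},{"rx":0,"ry":0,"rz":0,"tx":0,"ty":0,"tz":0,"jaw":10}]' 20
python3 rows.py 8 20
```

```text
time_s: 2.97
tool_pos: [0.5639, -0.1151, 0.1985]
tool_rot: [-180.0, 0.0, 90.0]
force: [-0.6, -0.4, -0.7]
grip_width: 0.0255
t 2.9667 pos [ 0.5639 -0.1151  0.1985] R 0.0653 ang 53.7 joint~ 273.317442165237 F [-0.6 -0.4 -0.7] w 0.0255 rot [-180.    0.   90.]
1 tx -6.1 ty 6.7
2 tx -6.8 ty 6.0
3 tx -7.5 ty 5.0
4 tx -8.2 ty 3.9
5 tx -8.6 ty 2.8
6 tx -8.9 ty 1.5
7 tx -9.1 ty 0.3
8 tx -9.0 ty -1.0
9 tx -8.8 ty -2.2
10 tx -8.4 ty -3.4
11 tx -7.8 ty -4.6
12 tx -7.1 ty -5.6
13 tx -6.3 ty -6.6
14 tx -5.3 ty -7.4
15 tx -4.2 ty -8.0
16 tx -3.1 ty -8.5
17 tx -1.8 ty -8.9
18 tx -0.6 ty -9.0
19 tx 0.7 ty -9.0
20 tx 1.9 ty -8.9
```

Gripped, with the opening at 25.5 mm. I'll turn the first 10 rows and check tracking.

```bash
python3 -m pendant '[{"rx":0,"ry":0,"rz":0,"tx":-6.1,"ty":6.7,"tz":0,"jaw":10},{"rx":0,"ry":0,"rz":0,"tx":-6.8,"ty":6,"tz":0,"jaw":10},{"rx":0,"ry":0,"rz":0,"tx":-7.5,"ty":5,"tz":0,"jaw":10},{"rx":0,"ry":0,"rz":0,"tx":-8.2,"ty":3.9,"tz":0,"jaw":10},{"rx":0,"ry":0,"rz":0,"tx":-8.6,"ty":2.8,"tz":0,"jaw":10},{"rx":0,"ry":0,"rz":0,"tx":-8.9,"ty":1.5,"tz":0,"jaw":10},{"rx":0,"ry":0,"rz":0,"tx":-9.1,"ty":0.3,"tz":0,"jaw":10},{"rx":0,"ry":0,"rz":0,"tx":-9,"ty":-1,"tz":0,"jaw":10},{"rx":0,"ry":0,"rz":0,"tx":-8.8,"ty":-2.2,"tz":0,"jaw":10},{"rx":0,"ry":0,"rz":0,"tx":-8.4,"ty":-3.4,"tz":0,"jaw":10},{"rx":0,"ry":0,"rz":0,"tx":0,"ty":0,"tz":0,"jaw":10},{"rx":0,"ry":0,"rz":0,"tx":0,"ty":0,"tz":0,"jaw":10}]' 20
python3 rows.py 8 18;python3 -c "
from h import *
snap('scene','pics/c3.png');snap('side','pics/s3.png')
a=cv2.imread('pics/c3.png')[130:280,110:260];b=cv2.imread('pics/s3.png')[200:350,220:370]
cv2.imwrite('pics/cs3.png',cv2.resize(np.hstack([a,b]),(800,400)))"
```

```text
time_s: 3.97
tool_pos: [0.5827, -0.199, 0.1986]
tool_rot: [-180.0, 0.1, 89.9]
force: [-2.6, -0.7, 0.5]
grip_width: 0.0259
t 3.9667 pos [ 0.5827 -0.199   0.1986] R 0.0654 ang -28.5 joint~ 355.54284645713705 F [-2.6 -0.7  0.5] w 0.0259 rot [-1.80e+02  1.00e-01  8.99e+01]
1 tx -7.4 ty -5.3
2 tx -6.9 ty -5.9
3 tx -6.0 ty -6.8
4 tx -5.0 ty -7.6
5 tx -3.9 ty -8.2
6 tx -2.7 ty -8.7
7 tx -1.5 ty -8.9
8 tx -0.2 ty -9.1
9 tx 1.0 ty -9.0
10 tx 2.3 ty -8.8
11 tx 3.5 ty -8.4
12 tx 4.6 ty -7.8
13 tx 5.7 ty -7.1
14 tx 6.6 ty -6.2
15 tx 7.4 ty -5.3
16 tx 8.0 ty -4.2
17 tx 8.6 ty -3.0
18 tx 8.9 ty -1.8
```

View pics/cs3.png

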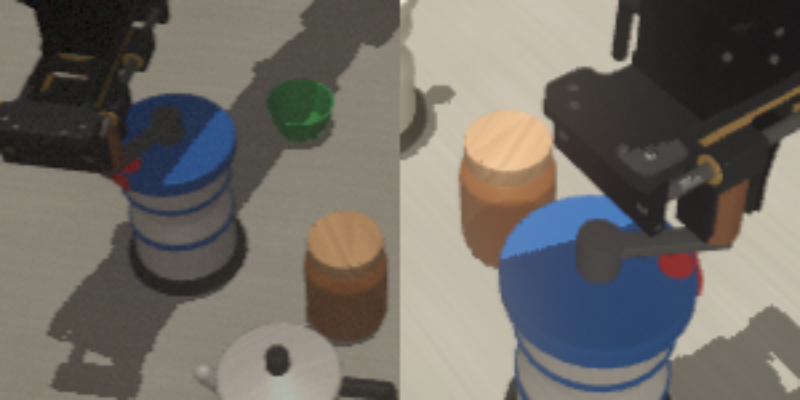

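The crank has followed and stands just short of the red dot, with the radius still 65 mm and forces under 3 N. Next I'll go through the quarter turn and the far side.

```bash
python3 -m pendant '[{"rx":0,"ry":0,"rz":0,"tx":-7.5,"ty":-5.2,"tz":0,"jaw":10},{"rx":0,"ry":0,"rz":0,"tx":-6.9,"ty":-5.9,"tz":0,"jaw":10},{"rx":0,"ry":0,"rz":0,"tx":-6,"ty":-6.8,"tz":0,"jaw":10},{"rx":0,"ry":0,"rz":0,"tx":-5,"ty":-7.6,"tz":0,"jaw":10},{"rx":0,"ry":0,"rz":0,"tx":-3.9,"ty":-8.2,"tz":0,"jaw":10},{"rx":0,"ry":0,"rz":0,"tx":-2.7,"ty":-8.7,"tz":0,"jaw":10},{"rx":0,"ry":0,"rz":0,"tx":-1.5,"ty":-8.9,"tz":0,"jaw":10},{"rx":0,"ry":0,"rz":0,"tx":-0.2,"ty":-9.1,"tz":0,"jaw":10},{"rx":0,"ry":0,"rz":0,"tx":1,"ty":-9,"tz":0,"jaw":10},{"rx":0,"ry":0,"rz":0,"tx":2.3,"ty":-8.8,"tz":0,"jaw":10},{"rx":0,"ry":0,"rz":0,"tx":3.5,"ty":-8.4,"tz":0,"jaw":10},{"rx":0,"ry":0,"rz":0,"tx":4.6,"ty":-7.8,"tz":0,"jaw":10},{"rx":0,"ry":0,"rz":0,"tx":5.7,"ty":-7.1,"tz":0,"jaw":10},{"rx":0,"ry":0,"rz":0,"tx":0,"ty":0,"tz":0,"jaw":10},{"rx":0,"ry":0,"rz":0,"tx":0,"ty":0,"tz":0,"jaw":10}]' 20
python3 rows.py 8 18
```

```text
time_s: 5.32
tool_pos: [0.4794, -0.2131, 0.1985]
tool_rot: [-179.7, -0.0, 90.0]
force: [-6.2, -3.4, 1.3]
grip_width: 0.0261
t 5.3167 pos [ 0.4794 -0.2131  0.1985] R 0.0645 ang -135.3 joint~ 102.2770733204 F [-6.2 -3.4  1.3] w 0.0261 rot [-179.7   -0.    90. ]
1 tx 6.5 ty -6.3
2 tx 7.6 ty -4.9
3 tx 8.2 ty -3.8
4 tx 8.7 ty -2.6
5 tx 9.0 ty -1.4
6 tx 9.1 ty -0.1
7 tx 9.0 ty 1.1
8 tx 8.7 ty 2.4
9 tx 8.3 ty 3.6
10 tx 7.8 ty 4.7
11 tx 7.0 ty 5.7
12 tx 6.2 ty 6.7
13 tx 5.2 ty 7.5
14 tx 4.1 ty 8.1
15 tx 2.9 ty 8.6
16 tx 1.7 ty 8.9
17 tx 0.4 ty 9.1
18 tx -0.8 ty 9.0
```

```bash
python3 -m pendant '[{"rx":0,"ry":0,"rz":0,"tx":6.6,"ty":-6,"tz":0,"jaw":10},{"rx":0,"ry":0,"rz":0,"tx":7.6,"ty":-4.9,"tz":0,"jaw":10},{"rx":0,"ry":0,"rz":0,"tx":8.2,"ty":-3.8,"tz":0,"jaw":10},{"rx":0,"ry":0,"rz":0,"tx":8.7,"ty":-2.6,"tz":0,"jaw":10},{"rx":0,"ry":0,"rz":0,"tx":9,"ty":-1.4,"tz":0,"jaw":10},{"rx":0,"ry":0,"rz":0,"tx":9.1,"ty":-0.1,"tz":0,"jaw":10},{"rx":0,"ry":0,"rz":0,"tx":9,"ty":1.1,"tz":0,"jaw":10},{"rx":0,"ry":0,"rz":0,"tx":8.7,"ty":2.4,"tz":0,"jaw":10},{"rx":0,"ry":0,"rz":0,"tx":8.3,"ty":3.6,"tz":0,"jaw":10},{"rx":0,"ry":0,"rz":0,"tx":7.8,"ty":4.7,"tz":0,"jaw":10},{"rx":0,"ry":0,"rz":0,"tx":7,"ty":5.7,"tz":0,"jaw":10},{"rx":0,"ry":0,"rz":0,"tx":6.2,"ty":6.7,"tz":0,"jaw":10},{"rx":0,"ry":0,"rz":0,"tx":5.2,"ty":7.5,"tz":0,"jaw":10},{"rx":0,"ry":0,"rz":0,"tx":0,"ty":0,"tz":0,"jaw":10},{"rx":0,"ry":0,"rz":0,"tx":0,"ty":0,"tz":0,"jaw":10}]' 20
python3 rows.py 8 20;python3 -c "
from h import *
snap('scene','pics/c4.png');snap('side','pics/s4.png')
a=cv2.imread('pics/c4.png')[130:280,110:260];b=cv2.imread('pics/s4.png')[200:350,220:370]
cv2.imwrite('pics/cs4.png',cv2.resize(np.hstack([a,b]),(800,400)))"
```

```text
time_s: 6.57
tool_pos: [0.4966, -0.1096, 0.1986]
tool_rot: [179.9, -0.1, 90.1]
force: [0.4, 4.8, 0.0]
grip_width: 0.0256
t 6.5667 pos [ 0.4966 -0.1096  0.1986] R 0.0647 ang 116.2 joint~ 210.77547059300272 F [0.4 4.8 0. ] w 0.0256 rot [ 1.799e+02 -1.000e-01  9.010e+01]
1 tx 3.7 ty 8.3
2 tx 2.2 ty 8.8
3 tx 1.0 ty 9.0
4 tx -0.3 ty 9.1
5 tx -1.5 ty 8.9
6 tx -2.8 ty 8.6
7 tx -3.9 ty 8.2
8 tx -5.0 ty 7.5
9 tx -6.0 ty 6.8
10 tx -6.9 ty 5.9
11 tx -7.7 ty 4.8
12 tx -8.3 ty 3.7
13 tx -8.7 ty 2.5
14 tx -9.0 ty 1.3
15 tx -9.1 ty 0.0
16 tx -9.0 ty -1.2
17 tx -8.7 ty -2.5
18 tx -8.3 ty -3.7
19 tx -7.7 ty -4.8
20 tx -7.0 ty -5.8
```

View pics/cs4.png

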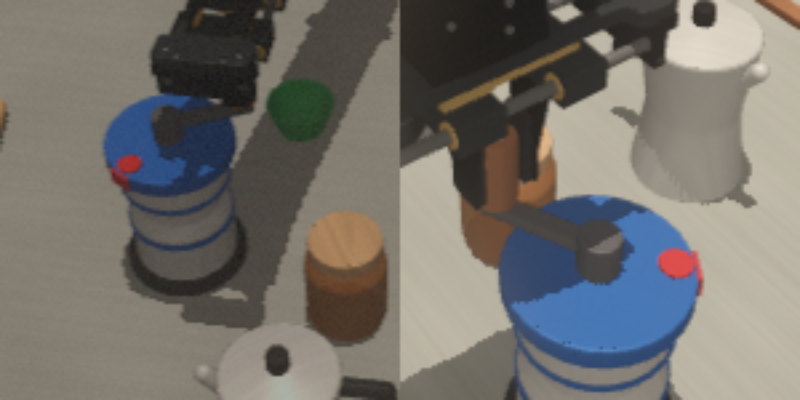

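The crank is on the far side, at about 211°, and the grip is still held. I'll continue around.

```bash
python3 -m pendant '[{"rx":0,"ry":0,"rz":0,"tx":3.7,"ty":8.3,"tz":0,"jaw":10},{"rx":0,"ry":0,"rz":0,"tx":2.2,"ty":8.8,"tz":0,"jaw":10},{"rx":0,"ry":0,"rz":0,"tx":1,"ty":9,"tz":0,"jaw":10},{"rx":0,"ry":0,"rz":0,"tx":-0.3,"ty":9.1,"tz":0,"jaw":10},{"rx":0,"ry":0,"rz":0,"tx":-1.5,"ty":8.9,"tz":0,"jaw":10},{"rx":0,"ry":0,"rz":0,"tx":-2.8,"ty":8.6,"tz":0,"jaw":10},{"rx":0,"ry":0,"rz":0,"tx":-3.9,"ty":8.2,"tz":0,"jaw":10},{"rx":0,"ry":0,"rz":0,"tx":-5,"ty":7.5,"tz":0,"jaw":10},{"rx":0,"ry":0,"rz":0,"tx":-6,"ty":6.8,"tz":0,"jaw":10},{"rx":0,"ry":0,"rz":0,"tx":-6.9,"ty":5.9,"tz":0,"jaw":10},{"rx":0,"ry":0,"rz":0,"tx":-7.7,"ty":4.8,"tz":0,"jaw":10},{"rx":0,"ry":0,"rz":0,"tx":-8.3,"ty":3.7,"tz":0,"jaw":10},{"rx":0,"ry":0,"rz":0,"tx":-8.7,"ty":2.5,"tz":0,"jaw":10},{"rx":0,"ry":0,"rz":0,"tx":0,"ty":0,"tz":0,"jaw":10},{"rx":0,"ry":0,"rz":0,"tx":0,"ty":0,"tz":0,"jaw":10}]' 20
python3 rows.py 8 8
```

```text
time_s: 7.92
tool_pos: [0.5896, -0.1575, 0.1988]
tool_rot: [179.7, 0.1, 89.9]
force: [6.7, -0.9, -3.2]
grip_width: 0.0256
t 7.9167 pos [ 0.5896 -0.1575  0.1988] R 0.0652 ang 9.0 joint~ 318.02502645426887 F [ 6.7 -0.9 -3.2] w 0.0256 rot [1.797e+02 1.000e-01 8.990e+01]
1 tx -9.1 ty 0.6
2 tx -9.1 ty -0.5
3 tx -8.9 ty -1.7
4 tx -8.6 ty -3.0
5 tx -8.1 ty -4.1
6 tx -7.4 ty -5.2
7 tx -6.6 ty -6.2
8 tx -5.7 ty -7.0
```

```bash
python3 -m pendant '[{"rx":0,"ry":0,"rz":0,"tx":-9.1,"ty":0.2,"tz":0,"jaw":10},{"rx":0,"ry":0,"rz":0,"tx":-9.1,"ty":-0.6,"tz":0,"jaw":10},{"rx":0,"ry":0,"rz":0,"tx":-8.9,"ty":-1.7,"tz":0,"jaw":10},{"rx":0,"ry":0,"rz":0,"tx":-8.6,"ty":-3,"tz":0,"jaw":10},{"rx":0,"ry":0,"rz":0,"tx":-8.1,"ty":-4.1,"tz":0,"jaw":10},{"rx":0,"ry":0,"rz":0,"tx":-1.5,"ty":-1,"tz":0,"jaw":10},{"rx":0,"ry":0,"rz":0,"tx":0,"ty":0,"tz":0,"jaw":10},{"rx":0,"ry":0,"rz":0,"tx":0,"ty":0,"tz":0,"jaw":10},{"rx":0,"ry":0,"rz":0,"tx":0,"ty":0,"tz":0,"jaw":10},{"rx":0,"ry":0,"rz":0,"tx":0,"ty":0,"tz":0,"jaw":10}]' 20
python3 rows.py 8 1;python3 -c "
from h import *
snap('scene','pics/c5.png');snap('side','pics/s5.png')
a=cv2.imread('pics/c5.png')[130:280,110:260];b=cv2.imread('pics/s5.png')[200:350,220:370]
cv2.imwrite('pics/cs5.png',cv2.resize(np.hstack([a,b]),(800,400)))"
```

```text
time_s: 8.75
tool_pos: [0.5784, -0.2052, 0.1988]
tool_rot: [179.7, 0.3, 89.8]
force: [4.9, -5.1, -2.8]
grip_width: 0.0256
t 8.75 pos [ 0.5784 -0.2052  0.1988] R 0.0651 ang -35.1 joint~ 2.143126095731077 F [ 4.9 -5.1 -2.8] w 0.0256 rot [179.7   0.3  89.8]
1 tx -7.0 ty -5.8
```

View pics/cs5.png

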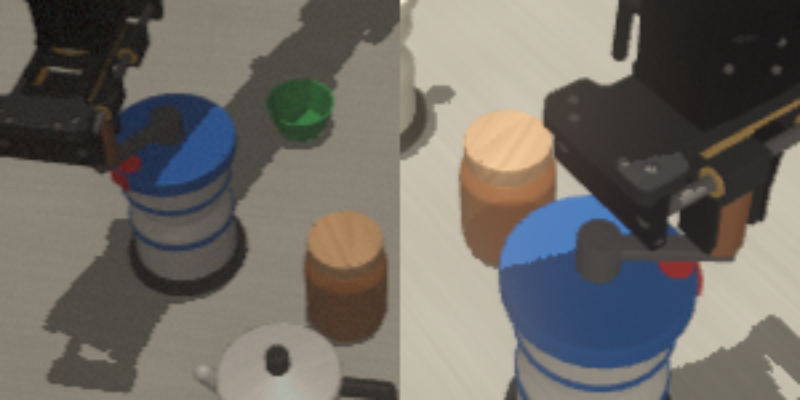

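The crank stands over the dot, about 2° past by TCP. I'll release, wait, then raise straight up.

```bash
python3 -m pendant '[{"rx":0,"ry":0,"rz":0,"tx":0,"ty":0,"tz":0,"jaw":80},{"rx":0,"ry":0,"rz":0,"tx":0,"ty":0,"tz":0,"jaw":80},{"rx":0,"ry":0,"rz":0,"tx":0,"ty":0,"tz":0,"jaw":80},{"rx":0,"ry":0,"rz":0,"tx":0,"ty":0,"tz":0,"jaw":80},{"rx":0,"ry":0,"rz":0,"tx":0,"ty":0,"tz":0,"jaw":80},{"rx":0,"ry":0,"rz":0,"tx":0,"ty":0,"tz":0,"jaw":80},{"rx":0,"ry":0,"rz":0,"tx":0,"ty":0,"tz":0,"jaw":80},{"rx":0,"ry":0,"rz":0,"tx":0,"ty":0,"tz":0,"jaw":80},{"rx":0,"ry":0,"rz":0,"tx":0,"ty":0,"tz":0,"jaw":80},{"rx":0,"ry":0,"rz":0,"tx":0,"ty":0,"tz":0,"jaw":80}]' 20
python3 -m pendant '[{"rx":0,"ry":0,"rz":0,"tx":0,"ty":0,"tz":-12,"jaw":80},{"rx":0,"ry":0,"rz":0,"tx":0,"ty":0,"tz":-15,"jaw":80},{"rx":0,"ry":0,"rz":0,"tx":0,"ty":0,"tz":-15,"jaw":80},{"rx":0,"ry":0,"rz":0,"tx":0,"ty":0,"tz":-15,"jaw":80},{"rx":0,"ry":0,"rz":0,"tx":0,"ty":0,"tz":-15,"jaw":80},{"rx":0,"ry":0,"rz":0,"tx":0,"ty":0,"tz":-15,"jaw":80},{"rx":0,"ry":0,"rz":0,"tx":0,"ty":0,"tz":-15,"jaw":80},{"rx":0,"ry":0,"rz":0,"tx":0,"ty":0,"tz":-15,"jaw":80},{"rx":0,"ry":0,"rz":0,"tx":0,"ty":0,"tz":0,"jaw":80},{"rx":0,"ry":0,"rz":0,"tx":0,"ty":0,"tz":0,"jaw":80}]' 20
python3 - <<'E'
from h import *
snap('scene','pics/c6.png');d=snap('side','pics/s6.png')
a=cv2.imread('pics/c6.png')[130:280,110:260];b=cv2.imread('pics/s6.png')[200:350,220:370]
cv2.imwrite('pics/cs6.png',cv2.resize(np.hstack([a,b]),(800,400)))
P=np.array([world(d,u,v) for v in range(200,350) for u in range(220,370)])
t=P[(abs(P[:,2]-.2215)<.003)&(np.hypot(P[:,0]-.525,P[:,1]+.168)<.09)]
c=(t.min(0)+t.max(0))/2;print(len(t),c,np.ptp(t,axis=0),np.degrees(np.arctan2(c[1]+.1677,c[0]-.5252)))
E
```

```text
time_s: 9.68
tool_pos: [0.5769, -0.2011, 0.1986]
tool_rot: [180.0, 0.0, 90.0]
force: [-0.4, 0.0, -0.5]
grip_width: 0.0782
time_s: 10.52
tool_pos: [0.5774, -0.2013, 0.317]
tool_rot: [179.9, 0.0, 90.0]
force: [-0.3, 0.6, -0.8]
grip_width: 0.0804
192 [ 0.57821279 -0.2059753   0.22156387] [0.02553526 0.02433125 0.00580336] -35.82932785454686
```

View pics/cs6.png

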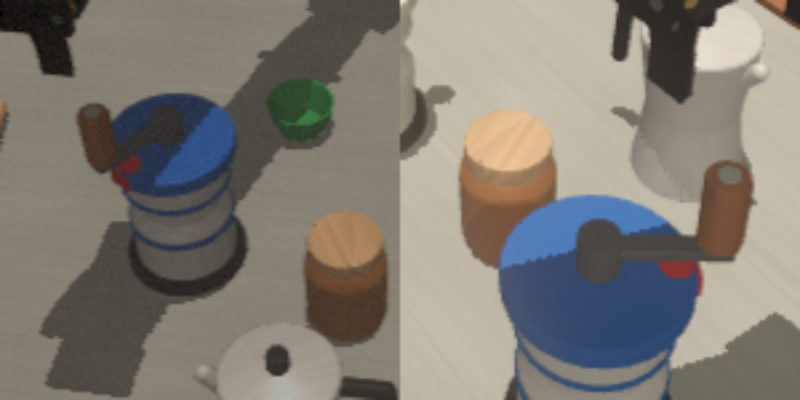

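View pics/s6.png

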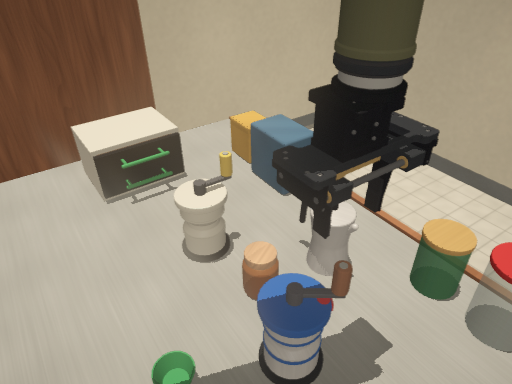

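The arm is clear. The grip measures -35.8° against the dot's -33°, so the crank is about 3° past the dot and within the 17° allowed. The nut mill's grip is still at (226,164). I'm handing the job in.

```bash
python3 -c "
from cell import env
print(env.get_obs()['joint_velocities'].round(2)); env.sign_off()"
```

```text
[ 0.03  0.46 -0.06  0.68 -0.01 -0.05  0.06]
the job is handed in; nothing more can be done
```

I gripped the coffee mill's wooden grip at 20 N. I turned it clockwise from about -87°, past the red dot, then one more full circle back to the dot. There I let go and raised the arm clear, taking about 10.5 s in all.

- **Final position:** the last pictures show the crank about 3° past the red dot, where 17° is allowed. The hand's position before release put it at about 2° past, so the two roughly agree.
- **Forces and speed:** the wrist force read under 9 N at every stop. The commanded crank speed was about 1.7 rad/s against the 5 rad/s limit.
- **Clearances:** the open fingers are well above the mill and touch nothing. The nut mill's crank looked unmoved in the pictures; I did not measure it separately.

No check failed. The job is handed in, and no verdict was reported.

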